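# Draw out and clamp the foot of the cookbook stand

## Task

Draw the cookbook stand's sprung sliding leg out by its blue pull bar until its white pointer is level with the red mark, leaving the yellow cam lever open until it is there. Hold the leg at the mark and, without letting it slip, swing the lever fully closed against the leg by squeezing the two together. Finish while still holding the leg at the mark with the lever closed, do not let go, and do not push the other things on the table about.

Things in the scene. Friction and masses are not known exactly. Their poses are not given: they have to be found in the camera images.
- stand: Wooden cookbook stand, fixed; leaning board with a black notebook, 0.23 m high. Origin on the table under its base; at yaw 0 it faces the robot, its +y is on the robot's left. A dark metal track, 68 mm wide, 11 mm high (rails 16), runs forward along its -x to 240 mm from the origin. Base, ledge and board stay at least 90 mm behind (+x of) the leg_grip point.
- leg (a joint): Sliding leg: light metal flat bar on the track, 24 mm wide, top 22 mm high, rubber foot in front. In m: 0 fully in, grows as it is drawn out along the stand's -x (towards the robot), stop at 0.10; starts 0 to 0.012. A spring (3 N when in, 6 N at 0.08) pulls it back in whenever it is let go, even with the lever closed.
- leg_grip (a point): Where to hold leg and lever together: on the leg's centre line, 48 mm above the table, between plate and lever, 17 mm behind the pull bar's rear face; moves with the leg, axes as the stand's. Fingers go down here on either side, clear of the open lever, closing along y. Below is a carriage 30 mm high, 24 mm wide: keep fingertips 32 mm or more above the table.
- pull_bar (a point): Centre of the blue pull bar that stands across the front of the leg: 8 mm thick (x), 100 mm long (y), from 30 to 66 mm above the table. Fingers put down behind it (+x side) left and right of the leg draw the leg out by it.
- grip_plate (a point): Centre of the blue fixed jaw on the leg, right of the centre line: 62 mm long (x), 6 mm thick (its faces 3 and 9 mm right of the centre line), top 64 mm above the table. Closed lever and plate together measure 18 mm over their outer faces (6 mm gap between them).
- lever (a joint): Yellow cam lever on the leg, left jaw, 31 to 65 mm above the table; upright pivot 37 mm behind leg_grip, 5 mm left of the centre line. In rad: 0 closed (parallel to the plate, outer face 9 mm left of the centre line), grows as its free front end swings left, stop 0.48; starts 0.38 to 0.46. Stays where left (friction, 2 to 3 N at its end). Squeezed towards the plate, it closes.
- lever_end (a point): Free front end of the yellow lever (46 mm from the pivot), middle of its 6 mm thickness, 48 mm above the table. Fully open its outer face is about 31 mm left of the leg's centre line.
- pointer_tip (a point): Tip of the white pointer bar (5 mm wide along the track) on the right side of the leg, 25 mm above the table, 73 mm behind leg_grip (+x) and 31 mm right of the centre line; moves with the leg.
- marker_mid (a point): Middle of the top of the red length mark: a clip 5 mm wide along the track, sticking out 26 mm to the right, top 25 mm above the table, fixed at the right edge of the track; axes as the stand's. The leg is at the mark when the middle of the white pointer is level with the middle of the clip along the stand's x. It lies 23 to 75 mm in front of the pointer at the start.
- tape_1: Roll of beige tape, 104 mm across, 25 mm high, lying at the left; bystander, loose; origin at its underside.
- brush_1: Small grey scrubbing brush, 30x85x55 mm, at the left; bystander, loose; origin at its underside.
- mug_2: Green and white mug, 101 mm high, at the left; bystander, loose; origin at its underside.
- lemon: Yellow lemon, about 72x57x58 mm, at the right; bystander, loose; origin at its underside.
- garlic: Garlic bulb, about 56 mm, at the right; bystander, loose; origin at its underside.
- matches: Red matchbox, 110x57x20 mm, lying at the right; bystander, loose; origin at its underside.
- tin: Food tin, 75 mm across, 58 mm high, far right; bystander, loose; origin at its underside.

How it is judged:
On the way, in this order (a step that is already met when the one before it is completed fails the run):
1. the robot's fingers hold the leg drawn out to the mark (pointer within 6 mm of the mark along the track) with the lever still open (more than 0.25 rad) (x of pointer_tip in the frame of marker_mid between -0.006 and 0.006 m and value of joint lever above 0.25 rad and contact force between the fingers and leg above 1 N), for 0.2 s.
2. the lever is closed (below 0.08 rad) with the leg held at the mark (within 6 mm) (x of pointer_tip in the frame of marker_mid between -0.006 and 0.006 m and value of joint lever below 0.08 rad and contact force between the fingers and leg above 2 N), for 0.3 s.
At the end, for the whole second after the job is handed in: The program ends with the fingers still holding the leg (more than 2 N on leg and lever together), the leg at rest, the white pointer within 6 mm of the red mark along the track, and the lever closed to less than 0.08 rad (all of step 2 and velocity of joint leg between -0.01 and 0.01 m/s); the arm keeps its last pose, push and grip.
It fails at once if the lever is closed past half-way (below 0.2 rad) while the leg is more than 10 mm from the mark (value of joint lever below 0.2 rad and not (x of pointer_tip in the frame of marker_mid between -0.01 and 0.01 m)).
It fails at once if a loose bystander (tape, brush, mug, lemon, garlic, matchbox or tin) is moved more than 30 mm (distance of any of tape_1, brush_1, mug_2, lemon, garlic, matches, tin from where it was at the start of the episode above 0.03 m).
It also fails if it takes over 32 s, if anything falls off the work surface, if the arm or the gripper's body presses on something with over 40 N, if the wrist force passes 120 N, or if a joint passes its speed limit or range.

## Robot

A 6-joint arm with a two-finger parallel gripper is mounted at the origin on a cart in front of the work surface, level with it; the furniture and walls round the work are solid. World frame = base frame: x ahead of the robot, y to its left, z up, the work surface at z = 0. Lengths are in m, angles in rad, forces in N, time in s.
With the tool pointing down it reaches from about 0.35 to 0.85 m from the base axis. Payload 8.1 kg.
Tool frame: the origin (TCP) lies midway between the tips of the shut fingers; the grasp point (between the pads) lies robot.grasp_offset behind it (robot.grasp_offset is the distance from the TCP to the grasp point, in m); z points along the fingers, y is the direction in which the jaws open and shut (so a half turn about z gives the same grasp; the last joint's range is limited). The gripper opens to 93 mm and grips with 3 to 60 N. Pads are 15 mm wide; open, the fingers measure 128 mm over their backs; the gripper's body (75 mm by 188 mm) begins 65 mm behind the grasp point.
Start: joints at [-1.326, 0.13, 1.488, -0, 1.523, -0.085], TCP at [0.194, -0.568, 0.191] pointing down, gripper open.
Joint ranges: [-2.96, 2.96], [-0.89, 2.26], [0.02, 2.5], [-1.34, 4.48], [0, 2.73], [-2.66, 2.66]. Speed limits (rad/s): [2.39, 2.39, 2.79, 3.14, 3.14, 3.14].

## Interface

Orientations are given as a rotation vector (axis times angle).
In Python, from plant import robot gives the robot as it stands.
- The arm moves only by the shell command python3 -m handwheel 'ROWS' [OPENING] [FORCE]. ROWS is text: rows parted by semicolons, each of 6 numbers parted by spaces: the shift along the world's x, y, z each as a share of 0.3 m, from -1 to 1, then the turn, a rotation vector about the world's x, y, z each as a share of 45 degrees, from -1 to 1. A call has 1 to 5 rows; each row is the pose to reach, as a shift and turn from the pose commanded when the call began; what a row does not reach only later rows make up. A row lasts 1/10 s, in which the tool goes at most 50 mm and 8.59 degrees, less where a joint would pass 70% of its speed; a pose out of reach is approached as far as the arm can. A call with a number of a shift or a turn outside -1 to 1 is refused whole. A call with a gripper value outside its range is refused whole. OPENING is the closure, from -1 (fully open) to 1 (shut), set as the call begins (- or left out, the last holds). The fingers move at their own pace and stop on an object; FORCE is the grip in N (left out, the last holds). Time passes only in rows, so rows that repeat a pose let the fingers close. It gives the time, the measured TCP pose, the force and the opening at its end, in the units of the state.
- robot.read_state(): the state, without advancing time (a new reading comes with each control period).
- robot.read_camera(name): name is "scene" or "top" or "wrist"; returns (picture, depth): 400x640x3 uint8, red, green, blue; 400x640 float32, m along the optical axis (not along the pixel's ray), 0 where there is no reading.
- robot.camera_model(name): a dict with "camera_matrix" (3x3 intrinsics, pixels), "dist" ([k1, k2, p1, p2, k3] as OpenCV has them; the pictures are not rectified), "pose" (4x4, takes a point from camera to world coordinates); the wrist camera has in their place "tool_from_camera" (4x4, takes a point from camera to tool coordinates, whose origin is the TCP and whose axes are the flange's). Camera axes: x right, y down, z forward; pixel columns grow to the right and rows downward; lengths in m; the calibration is good to about 2 mm. A picture is of the moment at which its call begins: read the wrist's pose just before it. camera_model takes no time and is no camera call.
- robot.close_job(): hands the job in, once; it reports no verdict.
Trained networks look in the newest picture that a camera, given by its name, has taken for a name from the list of things; names that differ only in an ending like _2 or _b are one class to them, and where a whole thing is asked for, a point or a joint stands for the part that bears it (a point fixed in the world has none). Each returns a list of dicts, best first, with "conf" (0 to 1); they miss things now and then, are a little off and sometimes report something else, mostly with a low value. They report only what shows in the picture. A call takes as long as a camera call.
- robot.look_for(camera, query): "rect" ([centre column, centre row, width, height] in pixels, round what is visible of it).
- robot.silhouettes(camera, query): "pixels" (400x640 bool, what is visible of it) and "rect" ([centre column, centre row, width, height] in pixels, round what is visible of it).
- robot.tip_of(camera, query): "at" ([row, column] in pixels: a listed point, or the origin of a listed thing).
The state is a dict: "t": time; "q": joint angles; "dq": joint speeds; "joint_torque": joint torques, N m; "tool_pos": TCP position; "orientation": TCP orientation; "force": force on the tool from outside, world axes, zero at the start; "wrist_torque": the same for the moment, N m; "opening": finger opening in m.
Only numpy, scipy, OpenCV 4.12 (cv2) and the standard library are available. Lean on these libraries where they do the work, as an engineer would, in place of code of your own. Each camera call takes 0.05 s, during which the arm holds its last target.

## Working session

There is one attempt and no reset: what is moved stays moved. The work goes in short steps, Python scripts to look and compute and a shell command to move; the robot and the scene stay as the last step left them, time stands still between calls to the robot, and variables do not carry over. Pictures are saved under pics/ and viewed, and the job is handed in when it is done.

```bash
ls; mkdir -p pics; python3 - <<'E'
from plant import robot
import cv2
s=robot.read_state(); print(s['t'],s['tool_pos'],s['orientation'],s['opening'],robot.grasp_offset)
for c in ['scene','top']:
    p,d=robot.read_camera(c); cv2.imwrite(f'pics/{c}0.png',p[:,:,::-1])
    for n in ['pull_bar','leg_grip','grip_plate','lever_end','pointer_tip','marker_mid','stand']:
        r=robot.tip_of(c,n); print(c,n,[(x['at'],round(x['conf'],2)) for x in r[:2]])
print(robot.read_state()['t'])
E
```

```text
pics
0.0 [ 0.19418162 -0.56702899  0.18967533] [-3.09712540e+00 -5.15352395e-01  2.09377746e-04] 0.09320779865137775 0.0188
scene pull_bar [([185.1, 275.4], 0.83)]
scene leg_grip [([185.5, 282.2], 0.7)]
scene grip_plate [([186.5, 291.1], 0.65)]
scene lever_end [([179.5, 280.8], 0.66)]
scene pointer_tip [([190.5, 305.7], 0.9)]
scene marker_mid [([186.2, 289.2], 0.67)]
scene stand [([178.1, 321.1], 0.72)]
top pull_bar [([215.6, 269.8], 0.68)]
top leg_grip [([210.4, 267.7], 0.82)]
top grip_plate [([209.2, 272.1], 0.66)]
top lever_end [([210.4, 268.2], 0.64), ([193.7, 187.5], 0.44)]
top pointer_tip [([194.6, 287.6], 0.55), ([208.7, 402.5], 0.49)]
top marker_mid [([195.1, 186.3], 0.16)]
top stand [([173.9, 283.6], 0.76), ([217.0, 269.4], 0.72)]
0.8
```

View pics/scene0.png

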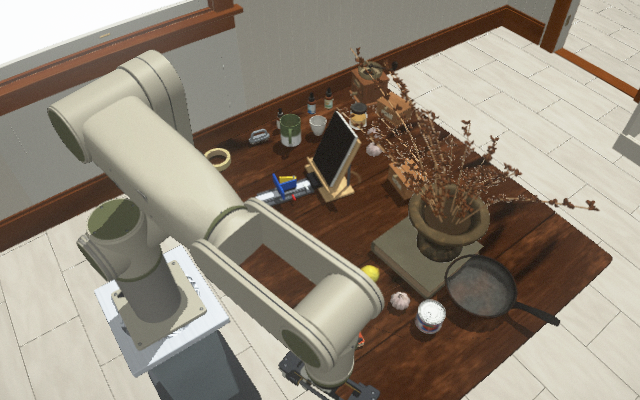

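View pics/top0.png

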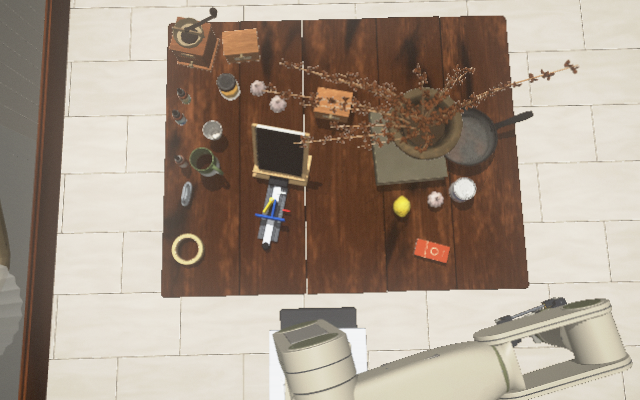

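```bash
cat > h.py <<'E'
import numpy as np, cv2
from plant import robot
from scipy.spatial.transform import Rotation as R
def ray(c,at,pose=None):
    m=robot.camera_model(c); P=np.array(m['pose'] if pose is None else pose)
    u=cv2.undistortPoints(np.array([[[at[1],at[0]]]],float),np.array(m['camera_matrix']),np.array(m['dist']))[0,0]
    return P[:3,3],P[:3,:3]@np.array([u[0],u[1],1.])
def atz(c,at,z,pose=None):
    o,d=ray(c,at,pose); return o+d*(z-o[2])/d[2]
def wpose(s):
    T=np.eye(4);T[:3,:3]=R.from_rotvec(s['orientation']).as_matrix();T[:3,3]=s['tool_pos']
    return T@np.array(robot.camera_model('wrist')['tool_from_camera'])
E
python3 - <<'E'
from h import *
np.set_printoptions(precision=4,suppress=True)
for c in ['scene','top']:
    print(c,np.array(robot.camera_model(c)['pose']),robot.camera_model(c)['camera_matrix'])
Z=dict(pull_bar=.048,leg_grip=.048,lever_end=.048,pointer_tip=.025,marker_mid=.025,grip_plate=.048)
A=dict(scene=dict(pull_bar=(185.1,275.4),leg_grip=(185.5,282.2),lever_end=(179.5,280.8),grip_plate=(186.5,291.1),pointer_tip=(190.5,305.7),marker_mid=(186.2,289.2)),
top=dict(pull_bar=(215.6,269.8),leg_grip=(210.4,267.7),lever_end=(210.4,268.2),grip_plate=(209.2,272.1),pointer_tip=(194.6,287.6)))
for c in A:
    for n,a in A[c].items(): print(c,n,atz(c,a,Z[n]))
m=robot.camera_model('wrist');print(m)
print(R.from_rotvec(robot.read_state()['orientation']).as_matrix())
E
```

```text
scene [[ 0.8151 -0.4422  0.3742 -0.0075]
 [-0.5792 -0.6115  0.5391 -0.8219]
 [-0.0095 -0.6561 -0.7546  1.2142]
 [ 0.      0.      0.      1.    ]] [[472.5523   0.     314.1296]
 [  0.     472.5523 204.1489]
 [  0.       0.       1.    ]]
top [[-0.0234 -0.9887  0.1481  0.3326]
 [-0.9997  0.0233 -0.0028 -0.0125]
 [-0.0007 -0.1481 -0.989   1.591 ]
 [ 0.      0.      0.      1.    ]] [[468.2339   0.     319.0309]
 [  0.     468.2339 202.1164]
 [  0.       0.       1.    ]]
scene pull_bar [0.5139 0.1581 0.048 ]
scene leg_grip [0.5316 0.143  0.048 ]
scene lever_end [0.543  0.1696 0.048 ]
scene grip_plate [0.5535 0.1213 0.048 ]
scene pointer_tip [0.5947 0.0949 0.025 ]
scene marker_mid [0.56  0.145 0.025]
top pull_bar [0.5222 0.1475 0.048 ]
top leg_grip [0.5398 0.1543 0.048 ]
top lever_end [0.5397 0.1527 0.048 ]
top grip_plate [0.5435 0.1397 0.048 ]
top pointer_tip [0.5953 0.089  0.025 ]
{'camera_matrix': array([[297.6398,   0.    , 320.4648],
       [  0.    , 297.6398, 204.9922],
       [  0.    ,   0.    ,   1.    ]]), 'dist': array([-0.0523,  0.    ,  0.    ,  0.    ,  0.    ]), 'tool_from_camera': array([[-0.0015, -0.9661, -0.258 ,  0.0715],
       [ 1.    , -0.0017,  0.0005, -0.    ],
       [-0.0009, -0.258 ,  0.9661, -0.1934],
       [ 0.    ,  0.    ,  0.    ,  1.    ]])}
[[ 0.9461  0.3239  0.0001]
 [ 0.3239 -0.9461 -0.0001]
 [ 0.      0.0001 -1.    ]]
```

The scene view shows the stand at about (320,180), with the blue bar at (278,185). The top view shows the track running from (268,245) up to (283,190), yawed about -0.2 rad. I'll move over it and look with the wrist camera.

```bash
A='0.25 0.6 0.2 0 0 -0.17'; python3 -m handwheel '0.25 0.6 0.2 0 0 -0.17;0.25 0.6 0.2 0 0 -0.17;0.25 0.6 0.2 0 0 -0.17;0.25 0.6 0.2 0 0 -0.17' -1 40
python3 -m handwheel '0.25 0.6 0 0 0 -0.17;0.25 0.6 0 0 0 -0.17;0.25 0.6 0 0 0 -0.17;0.25 0.6 0 0 0 -0.17'
python3 -m handwheel '0.25 0.6 0 0 0 -0.17;0.25 0.6 0 0 0 -0.17;0.25 0.6 0 0 0 -0.17;0.25 0.6 0 0 0 -0.17'
python3 -m handwheel '0.25 0.58 0 0 0 -0.17;0.25 0.58 0 0 0 -0.17;0.25 0.58 0 0 0 -0.17;0.25 0.58 0 0 0 -0.17;0.25 0.58 0 0 0 -0.17'
```

```text
t: 1.2
tool_pos: [0.2682, -0.3896, 0.25]
orientation: [3.127, 0.307, 0.0]
force: [1.1, 0.3, 0.4]
opening: 0.0925
t: 1.6
tool_pos: [0.3433, -0.2092, 0.2499]
orientation: [3.139, 0.098, 0.002]
force: [0.6, -0.1, 1.1]
opening: 0.0927
t: 2.0
tool_pos: [0.4175, -0.0312, 0.25]
orientation: [3.139, -0.112, 0.002]
force: [1.0, -0.5, 0.8]
opening: 0.0932
t: 2.5
tool_pos: [0.4925, 0.1455, 0.2486]
orientation: [-3.125, 0.313, 0.002]
force: [-0.6, -0.2, -0.5]
opening: 0.0932
```

```bash
python3 - <<'E'
from h import *
np.set_printoptions(precision=4,suppress=True)
s=robot.read_state(); P=wpose(s)
p,d=robot.read_camera('wrist'); cv2.imwrite('pics/w0.png',p[:,:,::-1]); np.save('w0d.npy',d); np.save('w0P.npy',P)
Z=dict(pull_bar=.048,leg_grip=.048,lever_end=.048,grip_plate=.048,pointer_tip=.025,marker_mid=.025)
for n in Z:
    for x in robot.tip_of('wrist',n)[:2]: print(n,x['at'],round(x['conf'],2),atz('wrist',x['at'],Z[n],P))
cv2.imwrite('pics/w0z.png',cv2.resize(p[60:310,200:520,::-1],None,fx=2.4,fy=2.4,interpolation=cv2.INTER_CUBIC))
E
```

```text
pull_bar [162.7, 310.0] 0.77 [0.5188 0.1544 0.048 ]
pull_bar [150.0, 297.6] 0.34 [0.5383 0.1668 0.048 ]
leg_grip [140.9, 314.1] 0.8 [0.5454 0.1433 0.048 ]
lever_end [151.0, 299.8] 0.84 [0.5365 0.1643 0.048 ]
grip_plate [137.9, 320.5] 0.67 [0.5475 0.1344 0.048 ]
pointer_tip [91.3, 338.1] 0.71 [0.6015 0.0996 0.025 ]
marker_mid [131.2, 347.4] 0.56 [0.5481 0.0968 0.025 ]
```

View pics/w0.png

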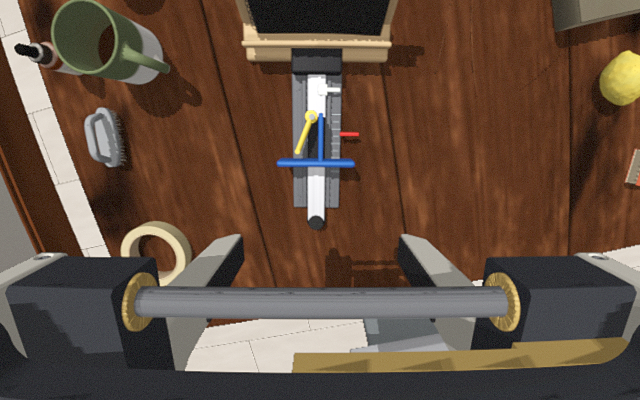

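View pics/w0z.png

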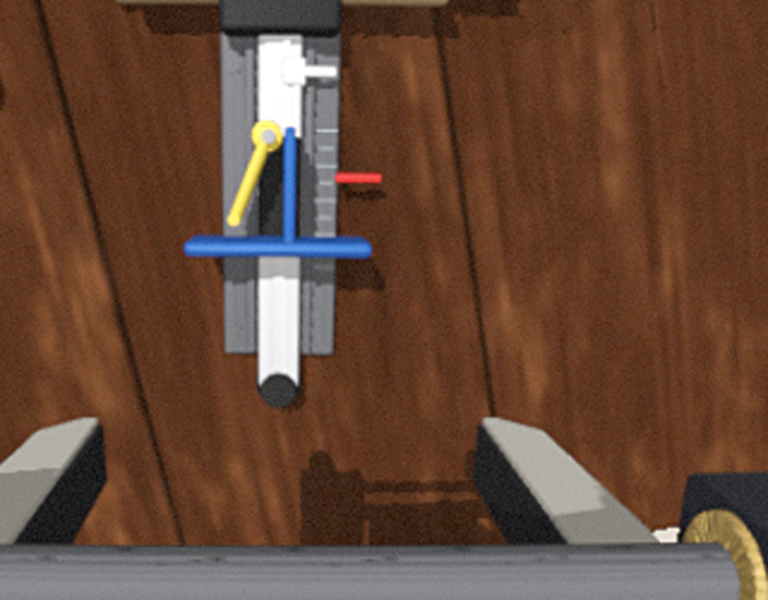

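The wrist view shows the pull bar at (278–355,163), the lever end at about (297,152), the white pointer at (337,90) and the red clip at (350,134). The track is almost aligned with the tool. Next I'll refine these points.

```bash
python3 - <<'E'
from h import *
np.set_printoptions(precision=4,suppress=True)
P=np.load('w0P.npy')
g=lambda x,y:(60+y/2.4-.3,200+x/2.4-.3)
L=atz('wrist',g(187,247),.064,P);Rr=atz('wrist',g(370,248),.064,P)
print('bar',L,Rr,np.linalg.norm(L-Rr),(L+Rr)/2)
yaw=np.arctan2(*( (L-Rr)[:2]*[-1,1])); print('yaw bar',yaw)
f=atz('wrist',g(280,350),.022,P);b=atz('wrist',g(280,45),.022,P);print('leg line',f,b,np.arctan2((b-f)[1],(b-f)[0]))
for e in (225,333):
    pass
a=atz('wrist',g(228,352),.011,P);c=atz('wrist',g(333,352),.011,P);print('track front',a,c,np.linalg.norm(a-c),(a+c)/2,np.arctan2(-(a-c)[0],(a-c)[1]))
a2=atz('wrist',g(222,36),.013,P);c2=atz('wrist',g(340,36),.013,P);m=(a+c)/2;m2=(a2+c2)/2;print('mid back',m2,np.arctan2(m2[1]-m[1],m2[0]-m[0]))
pt=atz('wrist',g(333,72),.025,P);mk=atz('wrist',g(360,178),.025,P)
for y in (-.2,-.19,-.21):
    u=np.array([np.cos(y),np.sin(y),0]);v=np.array([-u[1],u[0],0]);print(y,'ptr-mark x',(pt-mk)@u,'ptr->bar',(pt-(L+Rr)/2)@u,(pt-(L+Rr)/2)@v)
print(pt,mk)
E
```

```text
bar [0.529  0.1937 0.064 ] [0.5091 0.099  0.064 ] 0.09675088020501656 [0.519  0.1463 0.064 ]
yaw bar -0.206542759667948
leg line [0.4529 0.1598 0.022 ] [0.6234 0.1245 0.022 ] -0.2041913923341959
track front [0.4552 0.1927 0.011 ] [0.4421 0.1283 0.011 ] 0.06568274533274912 [0.4487 0.1605 0.011 ] -0.20073940487324435
mid back [0.6293 0.1228 0.013 ] -0.20568317711531392
-0.2 ptr-mark x 0.057304657286013104 ptr->bar 0.09210035655168823 -0.02986116006792807
-0.19 ptr-mark x 0.05746296750169066 ptr->bar 0.09179714494839152 -0.03078065523790099
-0.21 ptr-mark x 0.05714061665236067 ptr->bar 0.09239435819607983 -0.02893867880683258
[0.6034 0.0988 0.025 ] [0.544  0.0943 0.025 ]
```

```bash
python3 -m handwheel '0.16 -0.013 0 0 0 0;0.16 -0.013 -0.17 0 0 0;0.16 -0.013 -0.33 0 0 0;0.16 -0.013 -0.48 0 0 0;0.16 -0.013 -0.48 0 0 0' -0.68
python3 - <<'E'
from h import *
np.set_printoptions(precision=4,suppress=True)
s=robot.read_state(); P=wpose(s); print(s['tool_pos'],s['orientation'],s['opening'])
p,d=robot.read_camera('wrist'); cv2.imwrite('pics/w1.png',p[:,:,::-1]);np.save('w1P.npy',P)
E
```

```text
t: 3.35
tool_pos: [0.5345, 0.135, 0.0983]
orientation: [3.122, -0.323, -0.019]
force: [-1.4, -0.4, -1.6]
opening: 0.0783
[0.5345 0.135  0.0983] [ 3.1217 -0.3227 -0.0191] 0.07830349243116601
```

View pics/w1.png

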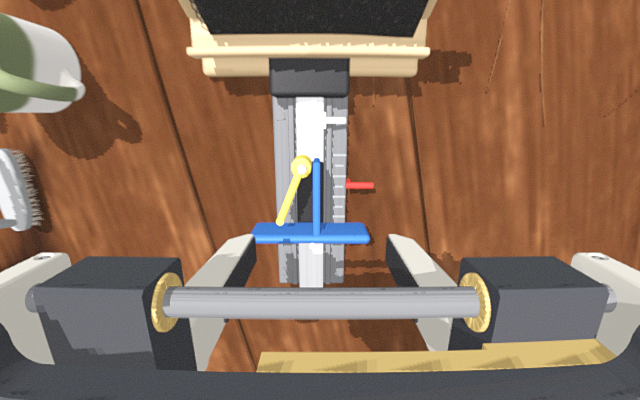

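The wrist view at 0.1 m height shows the bar at (253–369,225) and the lever end at (280,222), with the red clip at (360,185). I'll re-measure from this pose.

```bash
python3 -m handwheel '0 0 0 0 0 0;0 0 0 0 0 0'; python3 - <<'E'
from h import *
np.set_printoptions(precision=4,suppress=True)
s=robot.read_state(); P=wpose(s); print(s['tool_pos'],s['orientation'],s['opening'])
p,d=robot.read_camera('wrist');np.save('w2P.npy',P);cv2.imwrite('pics/w2.png',p[:,:,::-1])
cv2.imwrite('pics/w2z.png',cv2.resize(p[90:290,190:430,::-1],None,fx=3,fy=3,interpolation=cv2.INTER_CUBIC))
Z=dict(pull_bar=.048,leg_grip=.048,lever_end=.048,pointer_tip=.025,marker_mid=.025)
for n in Z:
    for x in robot.tip_of('wrist',n)[:1]: print(n,x['at'],round(x['conf'],2),atz('wrist',x['at'],Z[n],P))
E
```

```text
t: 3.6
tool_pos: [0.5426, 0.1371, 0.1096]
orientation: [-3.124, 0.321, -0.009]
force: [-0.2, -0.4, 0.6]
opening: 0.078
[0.5426 0.1371 0.1096] [-3.1236  0.3208 -0.0092] 0.07795783902230383
pull_bar [238.9, 311.8] 0.64 [0.5166 0.1507 0.048 ]
leg_grip [216.2, 314.0] 0.72 [0.5374 0.1442 0.048 ]
lever_end [191.4, 357.6] 0.27 [0.5518 0.102  0.048 ]
pointer_tip [132.7, 345.1] 0.74 [0.6026 0.1017 0.025 ]
marker_mid [191.8, 361.9] 0.71 [0.5452 0.0962 0.025 ]
```

View pics/w2z.png

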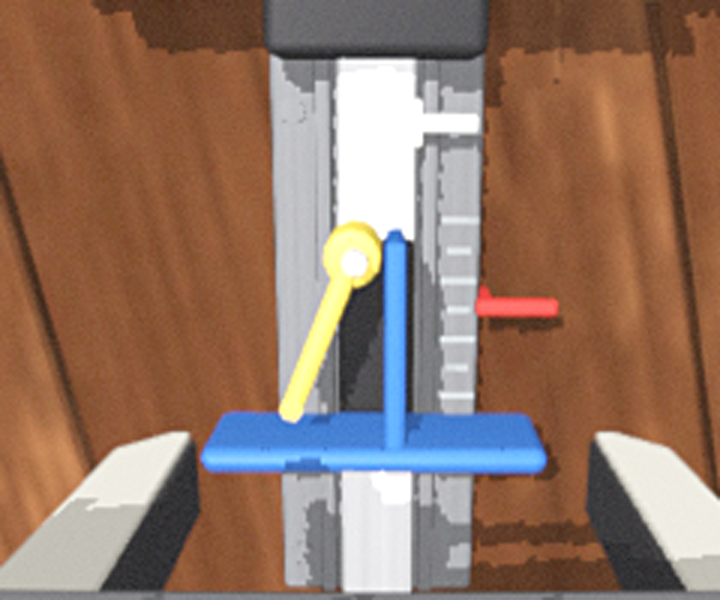

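```bash
python3 - <<'E'
from h import *
np.set_printoptions(precision=4,suppress=True)
P=np.load('w2P.npy')
g=lambda x,y:(90+y/3-.33,190+x/3-.33)
L=atz('wrist',g(203,461),.065,P);Rr=atz('wrist',g(545,461),.065,P);B=(L+Rr)/2
pt=atz('wrist',g(472,123),.025,P);mk=atz('wrist',g(520,307),.025,P)
print(L,Rr,np.linalg.norm(L-Rr),B,np.arctan2(-(L-Rr)[0],(L-Rr)[1]))
u=np.array([np.cos(-.205),np.sin(-.205),0]);v=np.array([-u[1],u[0],0])
print(pt,mk,(pt-mk)@u,(pt-B)@u,(pt-B)@v,'grip',B+.021*u)
f=atz('wrist',g(376,580),.022,P);b=atz('wrist',g(377,70),.022,P);print(f,b,np.arctan2(b[1]-f[1],b[0]-f[0]))
E
```

```text
[0.5285 0.1956 0.065 ] [0.5085 0.0997 0.065 ] 0.0979614862460274 [0.5185 0.1477 0.065 ] -0.20519182494991034
[0.6041 0.0997 0.025 ] [0.5448 0.0952 0.025 ] 0.05712027825470903 0.09355071936480364 -0.029516594128264094 grip [0.539  0.1434 0.065 ]
[0.4579 0.1609 0.022 ] [0.6253 0.1247 0.022 ] -0.21256751980249275
```

```bash
python3 -m handwheel '0 0.02 0 0 0 0;0 0.02 -0.12 0 0 0;0 0.02 -0.23 0 0 0;0 0.02 -0.23 0 0 0;0 0.02 -0.23 0 0 0'; python3 -m handwheel '0 0 0 0 0 0;0 0 0 0 0 0'
```

```text
t: 4.4
tool_pos: [0.5393, 0.1432, 0.0364]
orientation: [3.125, -0.32, -0.003]
force: [0.7, -0.2, 0.8]
opening: 0.0782
t: 4.6
tool_pos: [0.5418, 0.1433, 0.0388]
orientation: [-3.124, 0.32, -0.005]
force: [0.4, -0.1, -0.3]
opening: 0.0779
```

```bash
python3 -m handwheel '-0.04 0.008 0 0 0 0;-0.08 0.017 0 0 0 0;-0.12 0.025 0 0 0 0;-0.16 0.033 0 0 0 0;-0.196 0.041 0 0 0 0'; python3 -m handwheel '0 0 0 0 0 0;0 0 0 0 0 0'
cat > look.py <<'E'
import sys
from h import *
np.set_printoptions(precision=4,suppress=True)
n=sys.argv[1]
s=robot.read_state(); P=wpose(s); print(s['t'],s['tool_pos'],s['orientation'],s['opening'],s['force'])
p,d=robot.read_camera('wrist');np.save(n+'P.npy',P)
cv2.imwrite(f'pics/{n}z.png',cv2.resize(p[90:290,190:430,::-1],None,fx=3,fy=3,interpolation=cv2.INTER_CUBIC))
u=np.array([np.cos(-.205),np.sin(-.205),0])
a=[]
for q in ('pointer_tip','marker_mid'):
    for x in robot.tip_of('wrist',q)[:1]:
        w=atz('wrist',x['at'],.025,P); a.append(w); print(q,x['at'],round(x['conf'],2),w)
if len(a)==2: print('dx',(a[0]-a[1])@u)
E
python3 look.py w3
```

```text
t: 5.1
tool_pos: [0.4812, 0.1556, 0.0375]
orientation: [-3.125, 0.32, -0.002]
force: [-0.3, -0.7, 0.7]
opening: 0.078
t: 5.3
tool_pos: [0.4816, 0.1554, 0.037]
orientation: [-3.125, 0.32, -0.002]
force: [0.1, -0.4, -0.2]
opening: 0.0783
5.3 [0.4816 0.1554 0.037 ] [-3.1251  0.3197 -0.0015] 0.07826415417048388 [ 0.0873 -0.3865 -0.2141]
pointer_tip [30.4, 368.7] 0.88 [0.603  0.0991 0.025 ]
marker_mid [123.1, 385.6] 0.67 [0.5446 0.0977 0.025 ]
dx 0.05689128661541814
```

View pics/w3z.png

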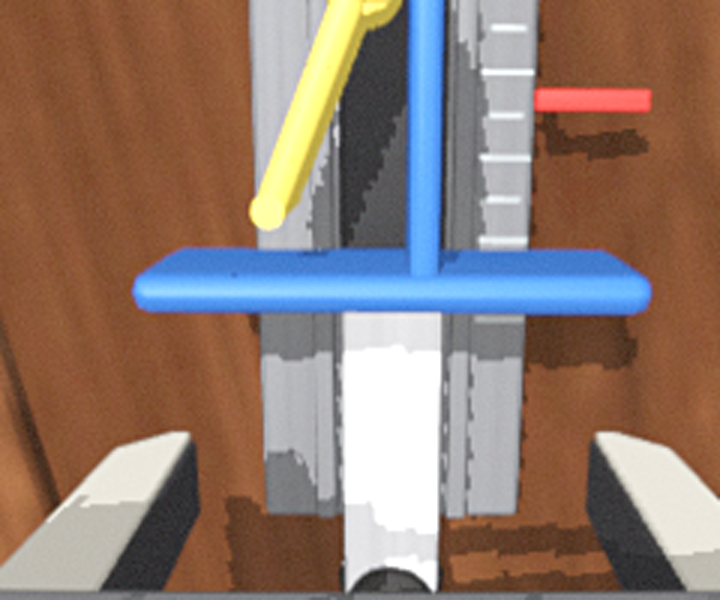

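The wrist view shows the bar still at row 187 with the fingers now in front of it, and the pointer has not moved. The open fingertips must be higher than the TCP, so the fingers passed over the bar. I'll measure their real height by depth.

```bash
python3 - <<'E'
from h import *
np.set_printoptions(precision=4,suppress=True)
m=robot.camera_model('wrist');T=np.array(m['tool_from_camera']);K=np.array(m['camera_matrix'])
p,d=robot.read_camera('wrist')
cv2.imwrite('pics/w4.png',p[:,:,::-1])
def tool(r,c):
    u=cv2.undistortPoints(np.array([[[c,r]]],float),K,np.array(m['dist']))[0,0]
    z=d[r,c]; return (T@np.array([u[0]*z,u[1]*z,z,1]))[:3]
for r in (230,233,235,237,240,245,250,260,270):
    print(r,[ (c,tool(r,c)) for c in (240,250,254,390,400)])
s=robot.read_state();print(s['tool_pos'],s['t'])
P=wpose(s)
for (r,c) in ((186,300),(186,290),(174,330)): 
    print('bar',P[:3,:3]@np.linalg.inv(T)[:3,:3]@tool(r,c) if 0 else (P@np.linalg.inv(T)@np.r_[tool(r,c),1])[:3])
E
```

```text
230 [(240, array([-0.0116, -0.0666,  0.0383])), (250, array([-0.0116, -0.0583,  0.0384])), (254, array([-0.0116, -0.0549,  0.0383])), (390, array([-0.0114,  0.0572,  0.0372])), (400, array([-0.0116,  0.0657,  0.0378]))]
233 [(240, array([-0.0142, -0.0668,  0.0382])), (250, array([-0.0139, -0.0582,  0.0374])), (254, array([-0.0142, -0.0551,  0.0383])), (390, array([-0.014 ,  0.0574,  0.0371])), (400, array([-0.0143,  0.0659,  0.0379]))]
235 [(240, array([-0.0159, -0.0668,  0.038 ])), (250, array([ 0.0097, -0.0413, -0.0298])), (254, array([-0.016 , -0.0552,  0.0384])), (390, array([ 0.0094,  0.0409, -0.0293])), (400, array([-0.0164,  0.0663,  0.0386]))]
237 [(240, array([ 0.0092, -0.0468, -0.0316])), (250, array([ 0.0093, -0.0409, -0.0319])), (254, array([ 0.0079, -0.0394, -0.0283])), (390, array([ 0.0088,  0.0406, -0.031 ])), (400, array([ 0.0098,  0.0457, -0.0336]))]
240 [(240, array([ 0.0095, -0.0454, -0.0371])), (250, array([ 0.008 , -0.0406, -0.0334])), (254, array([ 0.0066, -0.0391, -0.0299])), (390, array([ 0.0076,  0.0403, -0.0326])), (400, array([ 0.0092,  0.0449, -0.0369]))]

[... 287 characters left out ...]
8, -0.0392, -0.0405])), (254, array([ 0.0015, -0.0389, -0.0327])), (390, array([ 0.0041,  0.0391, -0.0391])), (400, array([ 0.0091,  0.0414, -0.0506]))]
260 [(240, array([ 0.008 , -0.0395, -0.06  ])), (250, array([-0.0005, -0.0392, -0.0421])), (254, array([-0.0052, -0.0394, -0.0322])), (390, array([-0.0021,  0.0395, -0.0389])), (400, array([ 0.0073,  0.0394, -0.0588]))]
270 [(240, array([ 0.0039, -0.0392, -0.0625])), (250, array([-0.0057, -0.0392, -0.0438])), (254, array([-0.0479, -0.0571,  0.0379])), (390, array([-0.007 ,  0.0392, -0.0416])), (400, array([ 0.0031,  0.0391, -0.0612]))]
[0.4817 0.1552 0.0367] 5.5
bar [0.5217 0.1587 0.0645]
bar [0.523  0.1641 0.0651]
bar [0.5249 0.1407 0.064 ]
```

View pics/w4.png

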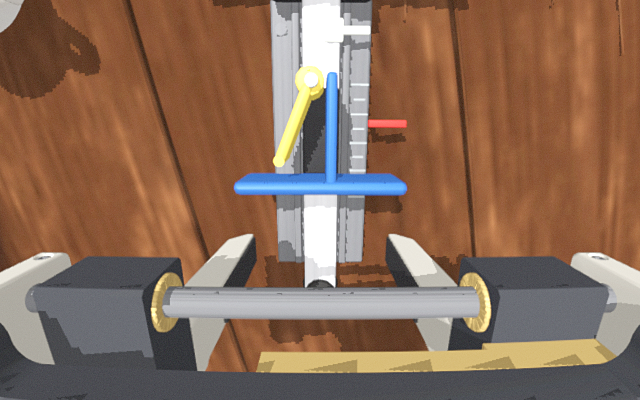

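The depth image confirms it. At 78 mm opening the tips are 29 mm above the TCP, because the fingers swing on an arc. I'll rise, then measure the arc at a few openings clear of everything.

```bash
cat > tips.py <<'E'
from h import *
m=robot.camera_model('wrist');T=np.array(m['tool_from_camera']);K=np.array(m['camera_matrix'])
p,d=robot.read_camera('wrist')
rr,cc=np.mgrid[0:400,0:640]
uv=cv2.undistortPoints(np.stack([cc.ravel(),rr.ravel()],1)[:,None].astype(float),K,np.array(m['dist']))[:,0]
z=d.ravel(); X=np.c_[uv*z[:,None],z]@T[:3,:3].T+T[:3,3]
X=X.reshape(400,640,3)
s=robot.read_state()
ok=(d>0)&(abs(X[...,0])<.013)&(X[...,2]>-.045)&(X[...,2]<.008)&(abs(X[...,1])<.075)
for nm,k in (('L',X[...,1]<0),('R',X[...,1]>=0)):
    q=X[ok&k]
    if len(q): print(nm,len(q),'tip z pct',np.percentile(q[:,2],[80,95,99]).round(4),'inner y',np.percentile(abs(q[:,1]),[2,50]).round(4))
print(s['opening'],s['t'],s['tool_pos'])
E
python3 -m handwheel '0 0 0.15 0 0 0;0 0 0.28 0 0 0;0 0 0.28 0 0 0' 0.1 ; python3 tips.py;  python3 -m handwheel '0 0 0 0 0 0;0 0 0 0 0 0;0 0 0 0 0 0;0 0 0 0 0 0' 0.61; python3 tips.py
```

```text
t: 5.8
tool_pos: [0.4857, 0.1561, 0.1271]
orientation: [-3.122, 0.32, -0.015]
force: [-0.0, -0.2, 0.8]
opening: 0.0588
L 411 tip z pct [-0.0323 -0.0286 -0.0273] inner y [0.0292 0.0315]
R 413 tip z pct [-0.0324 -0.0286 -0.0272] inner y [0.0293 0.0316]
0.05501290170684953 5.85 [0.48421001 0.15575507 0.12411285]
t: 6.25
tool_pos: [0.4805, 0.1551, 0.1193]
orientation: [3.125, -0.32, -0.003]
force: [0.6, -0.1, 0.3]
opening: 0.023
L 319 tip z pct [-0.0326 -0.0292 -0.0275] inner y [0.0113 0.016 ]
R 310 tip z pct [-0.0329 -0.0294 -0.0278] inner y [0.0113 0.0158]
0.020150153149545418 6.3 [0.48070293 0.15513391 0.11964193]
```

```bash
python3 - <<'E'
from h import *
p,d=robot.read_camera('wrist'); cv2.imwrite('pics/w5.png',cv2.resize(p[180:400,200:440,::-1],None,fx=2.5,fy=2.5))
p,d=robot.read_camera('scene'); cv2.imwrite('pics/s5.png',cv2.resize(p[110:260,190:370,::-1],None,fx=4,fy=4,interpolation=cv2.INTER_CUBIC))
E
```

```text
(no output)
```

View pics/w5.png

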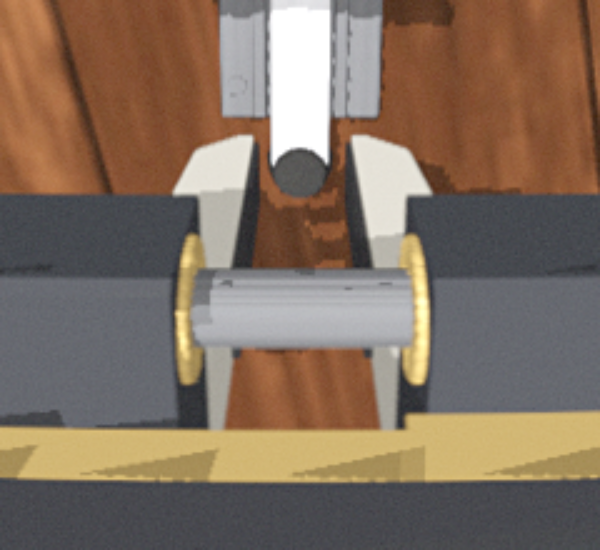

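View pics/s5.png

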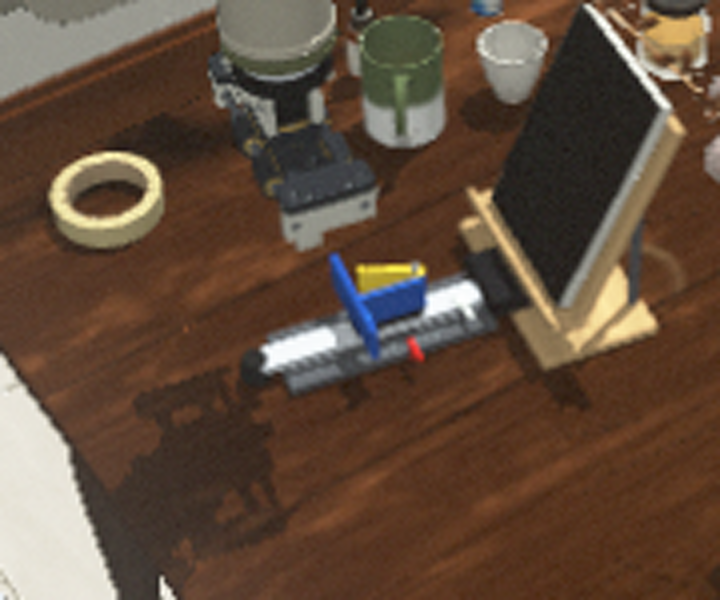

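```bash
python3 - <<'E'
from h import *
np.set_printoptions(precision=1,suppress=True)
s=robot.read_state();T=np.eye(4);T[:3,:3]=R.from_rotvec(s['orientation']).as_matrix();T[:3,3]=s['tool_pos']
print(s['tool_pos'],s['orientation'],s['opening'],s['t'])
m=robot.camera_model('scene');E=np.linalg.inv(np.array(m['pose']))
for x in (-.0095,0,.0095):
  for y in (.01,.027):
    for z in (0,-.019,-.028,-.06):
      w=(T@[x,y,z,1])
      c=(E@w)[:3]
      px=cv2.projectPoints(c[None],np.zeros(3),np.zeros(3),np.array(m['camera_matrix']),np.array(m['dist']))[0].ravel()
      print(x,y,z,'zoom',(px-[190,110])*4)
p,d=robot.read_camera('scene'); cv2.imwrite('pics/s6.png',cv2.resize(p[140:180,240:300,::-1],None,fx=12,fy=12,interpolation=cv2.INTER_CUBIC))
E
```

```text
[0.5 0.2 0.1] [ 3.1 -0.3 -0. ] 0.018638113007279623 6.4
-0.0095 0.01 0 zoom [296.2 270.4]
-0.0095 0.01 -0.019 zoom [294.2 253.9]
-0.0095 0.01 -0.028 zoom [293.2 245.9]
-0.0095 0.01 -0.06 zoom [289.5 217.1]
-0.0095 0.027 0 zoom [303.3 284.3]
-0.0095 0.027 -0.019 zoom [301.3 267.7]
-0.0095 0.027 -0.028 zoom [300.3 259.8]
-0.0095 0.027 -0.06 zoom [296.8 231. ]
0 0.01 0 zoom [307.3 267. ]
0 0.01 -0.019 zoom [305.3 250.4]
0 0.01 -0.028 zoom [304.4 242.5]
0 0.01 -0.06 zoom [300.9 213.6]
0 0.027 0 zoom [314.5 280.8]
0 0.027 -0.019 zoom [312.5 264.2]
0 0.027 -0.028 zoom [311.6 256.3]
0 0.027 -0.06 zoom [308.3 227.4]
0.0095 0.01 0 zoom [318.3 263.5]
0.0095 0.01 -0.019 zoom [316.4 247. ]
0.0095 0.01 -0.028 zoom [315.5 239. ]
0.0095 0.01 -0.06 zoom [312.3 210.2]
0.0095 0.027 0 zoom [325.5 277.3]
0.0095 0.027 -0.019 zoom [323.7 260.7]
0.0095 0.027 -0.028 zoom [322.8 252.8]
0.0095 0.027 -0.06 zoom [319.7 223.9]
```

View pics/s6.png

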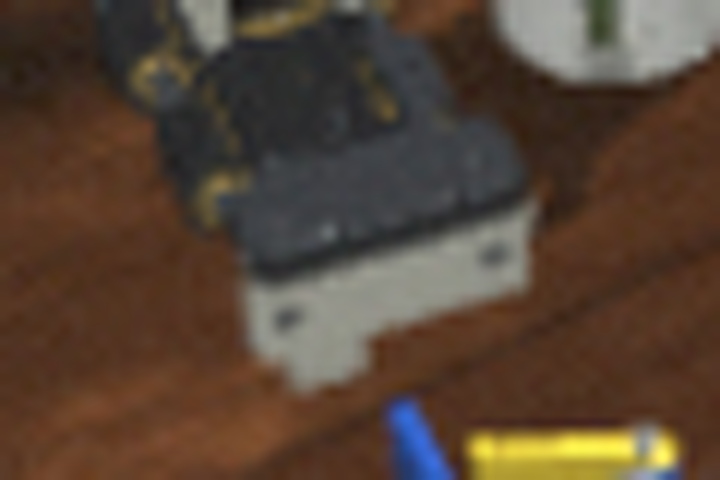

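In the scene close-up the fingertip sits about 28–30 mm above the reported TCP, which agrees with the wrist depth image at every opening. I'll treat the tips as TCP + 28 mm, so TCP z ≈ 0.010 puts them at about 38 mm.

```bash
python3 -m handwheel '0.1 -0.02 0 0 0 0;0.2 -0.04 0 0 0 0;0.2 -0.04 0 0 0 0;0.2 -0.04 -0.1 0 0 0;0.2 -0.04 -0.1 0 0 0' -0.68;  python3 -m handwheel '0 0 0 0 0 0;0 0 0 0 0 0'; python3 tips.py; python3 look.py w6
```

```text
t: 6.95
tool_pos: [0.538, 0.1428, 0.0866]
orientation: [3.123, -0.32, -0.011]
force: [-0.4, -1.1, -0.6]
opening: 0.054
t: 7.15
tool_pos: [0.5415, 0.1435, 0.0918]
orientation: [-3.125, 0.32, -0.002]
force: [0.3, -0.4, 0.3]
opening: 0.0698
L 439 tip z pct [-0.0321 -0.0286 -0.0275] inner y [0.0347 0.0365]
R 428 tip z pct [-0.032  -0.0285 -0.0274] inner y [0.0348 0.0365]
0.07389316067708386 7.2 [0.54185825 0.1435582  0.09208518]
7.2 [0.5419 0.1436 0.0921] [-3.1247  0.3198 -0.0029] 0.07389316067708386 [ 0.0396 -0.2161  0.1831]
pointer_tip [129.3, 355.8] 0.66 [0.6031 0.1    0.025 ]
marker_mid [194.2, 371.1] 0.63 [0.5445 0.0965 0.025 ]
dx 0.05669011547793953
```

View pics/w6z.png

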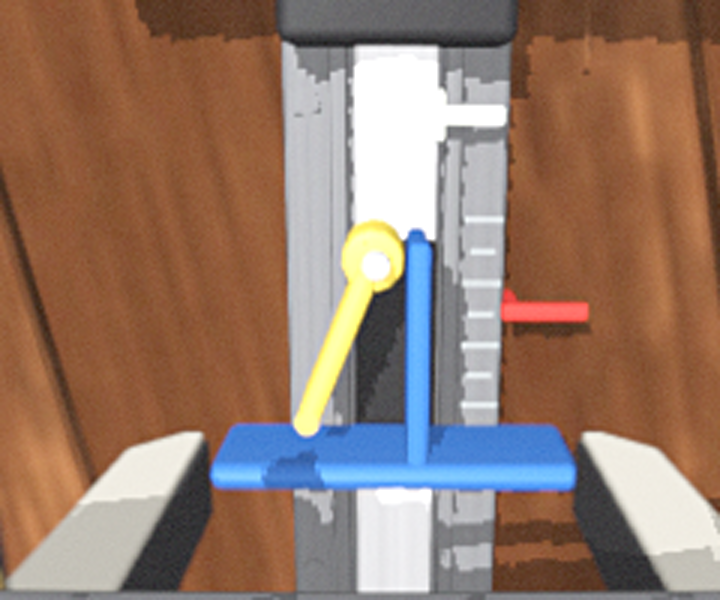

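```bash
python3 -m handwheel '0 0 -0.1 0 0 0;0 0 -0.2 0 0 0;0 0 -0.2 0 0 0;0 0 -0.2 0 0 0' -0.68; python3 -m handwheel '0 0 -0.035 0 0 0;0 0 -0.07 0 0 0;0 0 -0.07 0 0 0;0 0 -0.07 0 0 0'; python3 look.py w7
```

```text
t: 7.75
tool_pos: [0.5409, 0.1433, 0.0309]
orientation: [3.125, -0.32, -0.002]
force: [1.3, -0.1, 0.4]
opening: 0.0779
t: 8.15
tool_pos: [0.541, 0.1433, 0.0094]
orientation: [3.125, -0.32, -0.001]
force: [-0.8, 0.5, 0.7]
opening: 0.0782
8.15 [0.541  0.1433 0.0094] [ 3.1251 -0.3204 -0.0008] 0.07818846302145556 [-0.817   0.5341  0.7362]
pointer_tip [129.8, 371.7] 0.88 [0.6029 0.0999 0.025 ]
marker_mid [222.2, 391.8] 0.9 [0.5444 0.0966 0.025 ]
dx 0.056540662745108015
```

View pics/w7z.png

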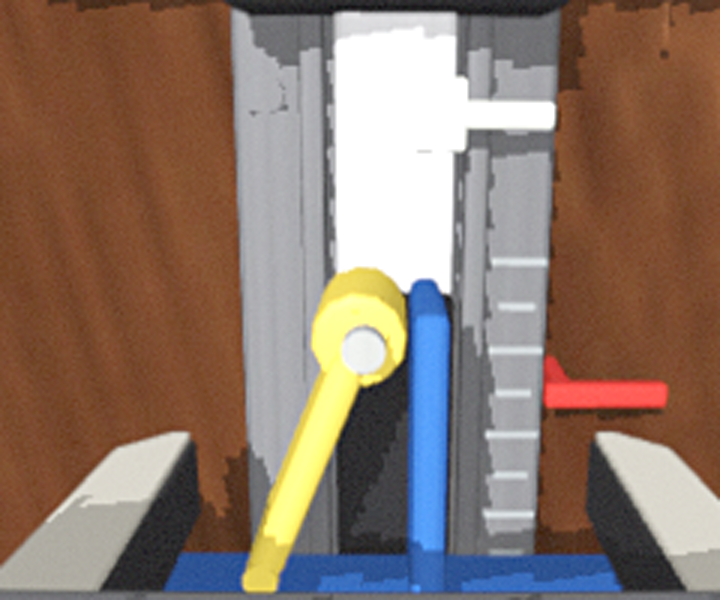

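The view shows the fingers on either side of the plate and lever, behind the bar, with the pointer at (0.603,0.100) and the mark at (0.544,0.097). Now I'll draw the leg out.

```bash
python3 -m handwheel '-0.04 0.008 0 0 0 0;-0.08 0.017 0 0 0 0;-0.12 0.025 0 0 0 0;-0.16 0.033 0 0 0 0;-0.196 0.041 0 0 0 0'; python3 -m handwheel '0 0 0 0 0 0;0 0 0 0 0 0;0 0 0 0 0 0'; python3 look.py w8
```

```text
t: 8.8
tool_pos: [0.4838, 0.1555, 0.0104]
orientation: [-3.125, 0.321, -0.006]
force: [5.3, -1.4, -4.1]
opening: 0.0782
t: 9.1
tool_pos: [0.4838, 0.1556, 0.0102]
orientation: [-3.125, 0.321, -0.003]
force: [4.5, -0.5, 1.4]
opening: 0.0783
9.1 [0.4838 0.1556 0.0102] [-3.1247  0.3206 -0.0029] 0.07833625516226796 [ 4.4608 -0.5024  1.4109]
pointer_tip [111.2, 372.4] 0.73 [0.5558 0.1099 0.025 ]
marker_mid [124.9, 395.2] 0.86 [0.5455 0.098  0.025 ]
dx 0.007632991077592815
```

View pics/w8z.png

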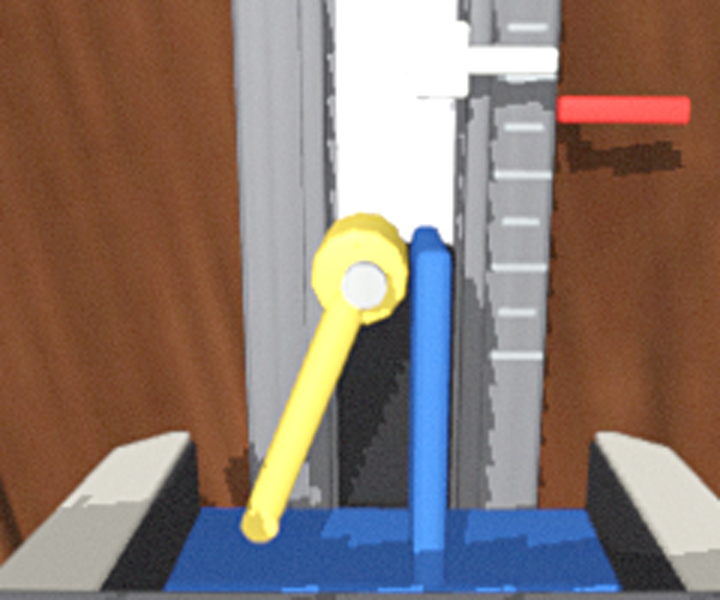

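```bash
cat > dx.py <<'E'
import sys
from h import *
n=sys.argv[1];a=list(map(float,sys.argv[2:6]));P=np.load(n+'P.npy')
g=lambda x,y:(90+y/3-.33,190+x/3-.33)
u=np.array([np.cos(-.205),np.sin(-.205),0])
p=atz('wrist',g(a[0],a[1]),.025,P);m=atz('wrist',g(a[2],a[3]),.025,P);print(p,m,'dx',(p-m)@u)
E
python3 dx.py w8 540 60 625 109; python3 dx.py w2 472 123 520 307
```

```text
[0.5569294 0.1112641 0.025    ] [0.54457413 0.09651505 0.025     ] dx 0.009094137528758038
[0.60407263 0.09970943 0.025     ] [0.54479721 0.09521963 0.025     ] dx 0.05712027825470903
```

```bash
python3 -m handwheel '-0.015 0.003 0 0 0 0;-0.029 0.006 0 0 0 0;-0.029 0.006 0 0 0 0;-0.029 0.006 0 0 0 0'; python3 look.py w9
```

```text
t: 9.65
tool_pos: [0.4745, 0.1575, 0.0101]
orientation: [-3.125, 0.32, -0.002]
force: [3.6, -0.8, 3.5]
opening: 0.0781
9.65 [0.4745 0.1575 0.0101] [-3.1247  0.3204 -0.0017] 0.0781339906269114 [ 3.5766 -0.765   3.4908]
pointer_tip [109.4, 371.9] 0.7 [0.5476 0.112  0.025 ]
marker_mid [109.7, 400.3] 0.66 [0.5442 0.0959 0.025 ]
dx 6.0841905870654234e-05
```

View pics/w9z.png

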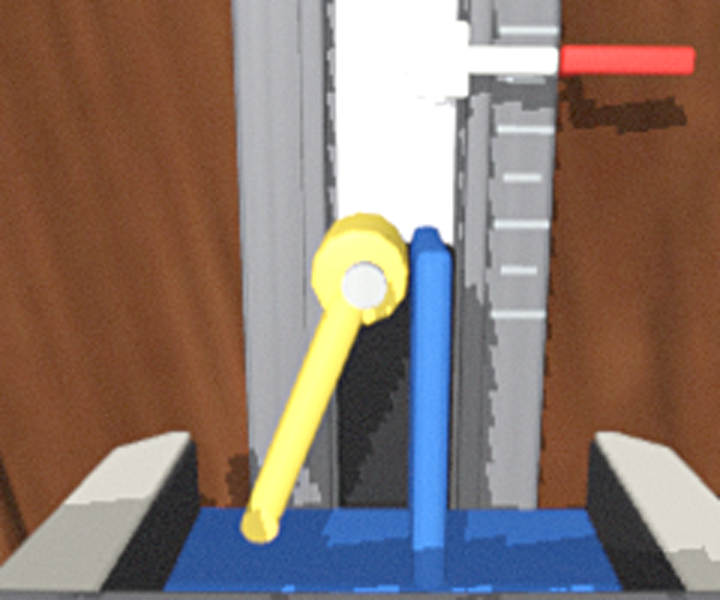

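White pointer and red mark are level (both at about row 60 in the zoom), and the lever is still open. I'll hold briefly, then squeeze.

```bash
python3 -m handwheel '0 0 0 0 0 0;0 0 0 0 0 0;0 0 0 0 0 0' ; python3 -m handwheel '0 0 0 0 0 0;0 0 0 0 0 0;0 0 0 0 0 0' 0.2 25; python3 look.py w10
```

```text
t: 10.1
tool_pos: [0.4745, 0.1575, 0.01]
orientation: [-3.125, 0.32, -0.002]
force: [5.7, 0.1, 3.6]
opening: 0.0781
t: 10.4
tool_pos: [0.4741, 0.1579, 0.0096]
orientation: [-3.124, 0.32, -0.001]
force: [4.5, 3.0, 0.9]
opening: 0.0591
10.4 [0.4741 0.1579 0.0096] [-3.1241  0.3203 -0.0008] 0.059119552701291433 [4.5081 3.0375 0.934 ]
pointer_tip [113.5, 375.9] 0.93 [0.5445 0.1106 0.025 ]
marker_mid [110.1, 398.6] 0.9 [0.5438 0.0975 0.025 ]
dx -0.001971315105829683
```

View pics/w10z.png

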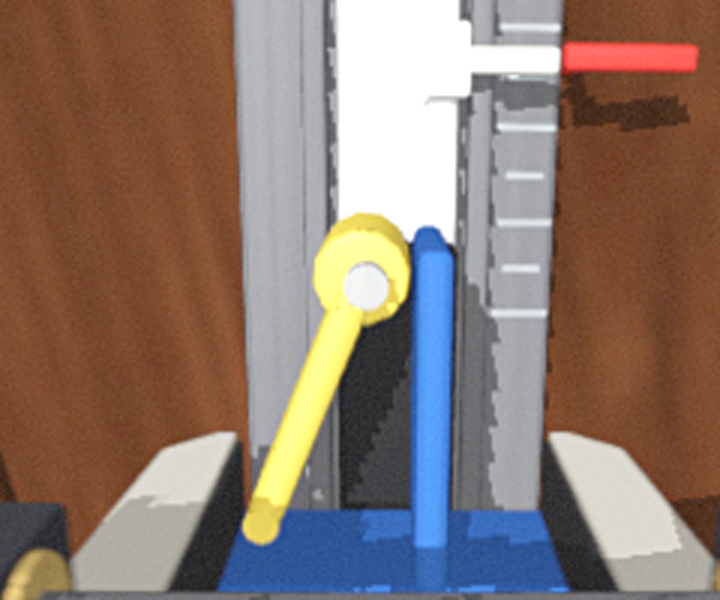

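Still level at row 58, and the left finger is now about to touch the lever. Continuing to squeeze.

```bash
python3 -m handwheel '0 0 0 0 0 0;0 0 0 0 0 0;0 0 0 0 0 0;0 0 0 0 0 0' 0.5 30; python3 -m handwheel '0 0 0 0 0 0;0 0 0 0 0 0;0 0 0 0 0 0;0 0 0 0 0 0;0 0 0 0 0 0' 1 30; python3 look.py w11
```

```text
t: 10.95
tool_pos: [0.4743, 0.1588, 0.0097]
orientation: [-3.123, 0.32, -0.001]
force: [5.1, 6.6, 1.1]
opening: 0.0239
t: 11.45
tool_pos: [0.4739, 0.1568, 0.0097]
orientation: [3.124, -0.32, 0.0]
force: [3.9, -3.5, 4.3]
opening: 0.0167
11.45 [0.4739 0.1568 0.0097] [ 3.1244 -0.3201  0.0002] 0.016719893736600013 [ 3.9285 -3.5416  4.3182]
pointer_tip [111.9, 373.6] 0.95 [0.5454 0.1107 0.025 ]
marker_mid [109.9, 397.0] 0.9 [0.5439 0.0972 0.025 ]
dx -0.001197282718057523
```

View pics/w11z.png

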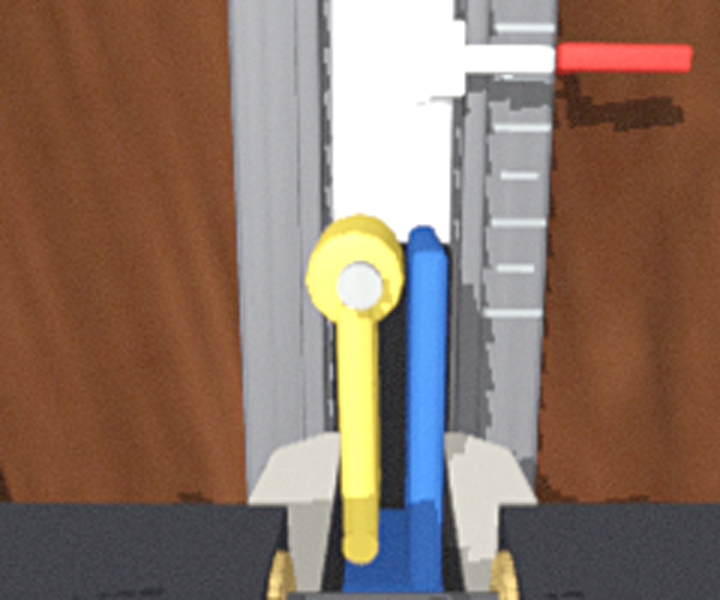

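The lever is closed parallel to the plate (opening about 17–18 mm) and the pointer is level with the mark at row 58. I'll hold and confirm it is steady.

```bash
python3 -m handwheel '0 0 0 0 0 0;0 0 0 0 0 0;0 0 0 0 0 0;0 0 0 0 0 0;0 0 0 0 0 0'; python3 look.py w12; python3 -m handwheel '0 0 0 0 0 0;0 0 0 0 0 0;0 0 0 0 0 0'
```

```text
t: 12.1
tool_pos: [0.4739, 0.1568, 0.0096]
orientation: [3.124, -0.32, 0.0]
force: [3.3, -3.7, 5.2]
opening: 0.0168
12.1 [0.4739 0.1568 0.0096] [ 3.1244 -0.3202  0.0001] 0.016765450278030287 [ 3.3475 -3.6751  5.1506]
pointer_tip [109.8, 373.6] 0.66 [0.5466 0.1105 0.025 ]
marker_mid [107.3, 398.0] 0.97 [0.5452 0.0965 0.025 ]
dx -0.0014764651878666415
t: 12.55
tool_pos: [0.4739, 0.1568, 0.0096]
orientation: [3.124, -0.32, 0.0]
force: [3.3, -2.9, 4.9]
opening: 0.0167
```

View pics/w12z.png

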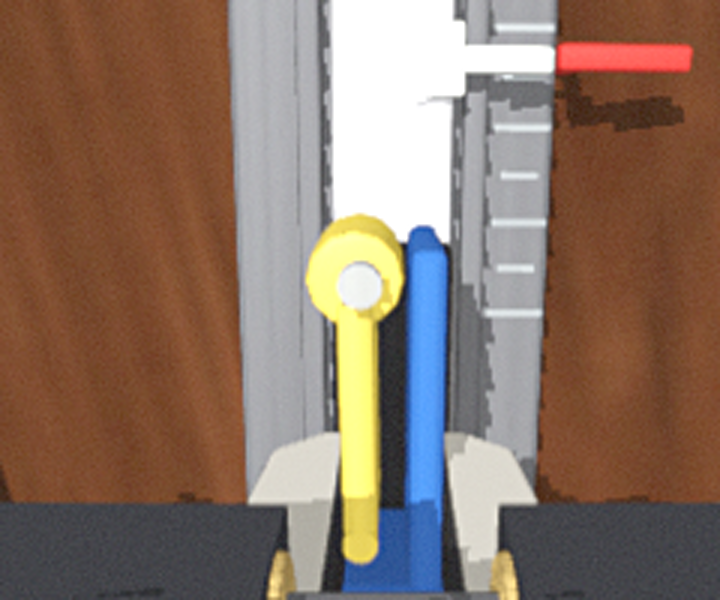

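Everything is steady: the pointer is level with the mark, the lever is closed and the grip is constant. Handing in.

```bash
python3 -c "
from plant import robot
print(robot.close_job())"
```

```text
the job is handed in; nothing more can be done
None
```

I drew the leg out by its pull bar to the red mark with the lever still open. Then I squeezed the lever closed against the plate and handed the job in at about 12.5 s, still gripping at 30 N.

- **Pointer:** the last check put it about 1.5 mm past the mark by the network, and the two looked level in the picture. It did not move over the last second of hold.
- **Lever:** it looked parallel to the plate. The opening read 16.7 mm, against the 18 mm expected for a closed lever; I put the difference down to sensor offset or pad give.
- **Failed first pull:** the open fingers passed over the bar without moving the leg. The real fingertips sit about 28 mm above the reported TCP, although the description puts the TCP at the tips. Depth pictures and the scene view showed this, so I went in 28 mm lower and the second pull worked.
- **Bystanders:** I did not re-measure them. The arm's path stayed clear of them all.

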